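# Fetch the bottom disc of a bearing-driver set

## Task

The new bearing in the wheel hub is waiting to be driven home, and the driver disc for it is the largest one, at the bottom of the stack on the storage spindle. Take the three smaller discs off and lay them flat, side by side, on the rubber mat; then put the largest disc into the mouth of the hub, flat on the bearing; then put the three others back on the spindle in size order, the largest of them at the bottom. Leave the jar, the spanner and the paint marker behind the work where they are.

Things in the scene. Friction and masses are not known exactly. Their poses are not given: they have to be found in the camera images.
- spindle: storage spindle, fixed: dark steel foot, dia 100 mm, flat top 10 mm above the bench; upright central post, dia 8 mm, tapered nose, tip 62 mm above the bench. Origin: centre of the foot's underside; z up the post. At the start it carries the discs, undersides above the bench: 60 mm disc 10, 52 mm 28, 43 mm 42, 34 mm 56 (top at 70, over the post's tip). Discs have 7 mm play to each side
- hub: motorcycle wheel hub on end, fixed: grey flange, dia 152 mm, 13 mm high, with 18 spoke holes; central body, dia 94 mm, with a ball bearing (dia 72, bore 24 mm) in its open mouth, bearing's upper face 43 mm above the bench. Mouth 76 mm wide inside; its 9 mm thick rim is 47 mm above the bench: keep fingertips above it. Origin: on the bench on the hub's axis; z up
- mat: plain dark rubber mat, fixed, 125 mm (its x) by 225 mm (its y), 4 mm thick; origin: centre of its underside, on the bench
- disc_60: turned aluminium bearing-driver disc (a thick flat ring), outer diameter 60 mm, 18 mm thick, plain 22 mm hole right through its centre (the same on both faces), mass about 130 g; origin: centre of its underside, z up its axis. The largest disc; it starts at the bottom of the stack and belongs in the hub, its underside on the bearing 43 mm above the bench
- disc_52: turned aluminium bearing-driver disc (a thick flat ring), outer diameter 52 mm, 14 mm thick, plain 22 mm hole right through its centre (the same on both faces), mass about 80 g; origin: centre of its underside, z up its axis. It starts second from the bottom; at the end it is the lowest on the spindle, underside 10 mm above the bench
- disc_43: turned aluminium bearing-driver disc (a thick flat ring), outer diameter 43 mm, 14 mm thick, plain 22 mm hole right through its centre (the same on both faces), mass about 50 g; origin: centre of its underside, z up its axis. It starts third from the bottom; at the end it is the middle one on the spindle, underside 24 mm above the bench
- disc_34: turned aluminium bearing-driver disc (a thick flat ring), outer diameter 34 mm, 14 mm thick, plain 22 mm hole right through its centre (the same on both faces), mass about 30 g; origin: centre of its underside, z up its axis. The smallest disc, on top of the stack at the start; at the end it is again on top, underside 38 mm above the bench; the post's tip then stands 10 mm over its top
- paste_jar: jar of grease with a black lid, diameter 64 mm, 76 mm tall, standing behind the work; loose; leave it. Origin: centre of its underside
- spanner: combination spanner, 195 mm long, 8 mm thick, lying behind the work; loose; leave it. Origin: underside of its middle
- paint_marker: red and black paint marker, 125 mm long, 16 mm thick, lying behind the work; loose; leave it. Origin: underside of its middle
Not all that is in view belongs to the job. What is shaped like the disc_34 but orange is not meant.

How it is judged:
By the outcome, as a careful person would: the job done as asked, in the order asked, and still so for the second after the job is handed in, with the robot touching nothing.
It also fails if it takes over 138 s, if anything falls off the work surface, if the arm or the gripper's body presses on something with over 40 N, if the wrist force passes 120 N, or if a joint passes its speed limit or range.

## Robot

A 6-joint arm with a two-finger parallel gripper is mounted at the origin on a cart in front of the work surface, level with it; the furniture and walls round the work are solid. World frame = base frame: x ahead of the robot, y to its left, z up, the work surface at z = 0. Lengths are in m, angles in degrees, forces in N, time in s.
With the tool pointing down it reaches from about 0.3 to 0.75 m from the base axis. Payload 8.5 kg.
Tool frame: the origin (TCP) lies midway between the tips of the shut fingers; the grasp point (between the pads) lies 19 mm behind it; z points along the fingers, y is the line along which they close (so a half turn about z gives the same grasp; the last joint's range is limited). The gripper opens to 85 mm and grips with 20 to 120 N. Pads are 22 mm wide; open, the fingers measure 114 mm over their backs; the gripper's body (76 mm by 85 mm) begins 54 mm behind the grasp point. The pads swing forward as they close: fully open they stand 13 mm farther back than shut.
Start: joints at [54.872, 21.807, 74.336, -0, 83.858, -12.336], TCP at [0.213, 0.507, 0.231] pointing down, gripper open.
Joint ranges: [-178.18, 178.18], [-50.72, 133.34], [12.68, 142.11], [-81.47, 261.47], [9.98, 163.14], [-165.26, 165.26]. Speed limits (degrees/s): [136.94, 136.94, 180, 180, 180, 180].

## Interface

Orientations are given as a 3x3 rotation matrix whose columns are the frame's x, y, z axes.
In Python, from rig import monitor, optics, close_job, models gives the robot as it stands.
- The arm moves only by the tool step_arm, never from a script. Its arguments are lists of equal length, an entry for each row: "fingers": the closure, from -1 (fully open) to 1 (shut); "travel": the shift along the tool's x, y, z scaled (see below), a list of three; "twist": the turn about the tool's z scaled (see below). In form: {"fingers": [fingers, ...], "travel": [[tx, ty, tz], ...], "twist": [twist, ...]}. A call has 1 to 10 rows; each row shifts and turns the commanded pose from where the row before left it, along the tool's axes as they then stand; what a row does not reach is not made up. The controller multiplies each number of a shift by 100 mm and each number of a turn by pi rad. A row lasts 1/8 s, in which the tool goes at most 62.5 mm and 10.7 degrees, less where a joint would pass 70% of its speed; a pose out of reach is approached as far as the arm can. A call with a number of a shift or a turn outside -1 to 1 is refused whole. A call with a gripper value outside its range is refused whole. The fingers move at their own pace and stop on an object; "force" is the grip in N (left out, the last holds). Time passes only in rows, so rows that do not move let the fingers close. It gives the time, the measured TCP pose, the force, the opening and the grip force at its end, in the units of the state.
- monitor.observe(): the state, without advancing time (a new reading comes with each control period).
- optics.get_image(name): name is "scene" or "top" or "wrist"; returns (picture, depth): 400x640x3 uint8, blue, green, red; 400x640 float32, m along the optical axis (not along the pixel's ray), 0 where there is no reading.
- optics.get_calibration(name): a dict with "vertical_fov" (degrees; the focal length in pixels is half the picture's height over the tangent of half this angle, whatever the lens; pixels are square), "cx", "cy" (the principal point, pixels), "world_from_camera" (4x4, takes a point from camera to world coordinates). Camera axes: x right, y up, looking along -z (the intrinsics and any distortion apply to the point x, -y, -z); pixel columns grow to the right and rows downward; lengths in m; the calibration is good to about 2 mm. The wrist camera is an equidistant fisheye: a pixel r from the principal point sees the ray r / f radians off the axis. A picture is of the moment at which its call begins: read the wrist's pose just before it. get_calibration takes no time and is no camera call; for the wrist camera it gives the pose at the moment of the call.
- close_job(): hands the job in; it is judged then, once.
Trained networks look in the newest picture that a camera, given by its name, has taken for a name from the list of things; names that differ only in an ending like _2 or _b are one class to them, and where a whole thing is asked for, a point or a joint stands for the part that bears it (a point fixed in the world has none). Each returns a list of dicts, best first, with "confidence" (0 to 1); they miss things now and then, are a little off and sometimes report something else, mostly with a low value. They report only what shows in the picture. A call takes as long as a camera call. They do not tell look-alikes from the thing itself.
- models.trace(camera, query): "mask" (400x640 bool, what is visible of it) and "point" ([column, row] in pixels, amid what is visible of it).
- models.landmark_of(camera, query): "point" ([column, row] in pixels: a listed point, or the origin of a listed thing).
The state is a dict: "time_s": time; "q": joint angles; "qvel": joint speeds; "joint_efforts": joint torques, N m; "position": TCP position; "tool_rot": TCP orientation; "ft_force": force on the tool from outside, world axes, zero at the start; "wrist_torque": the same for the moment, N m; "grip_width": finger opening in m; "gripper_force": force on a finger pad.
Only numpy, scipy, OpenCV 4.12 (cv2) and the standard library are available. Lean on these libraries where they do the work, as an engineer would, in place of code of your own. Each camera call takes 0.05 s, during which the arm holds its last target. There are 200 camera calls.

## Working session

There is one attempt and no reset: what is moved stays moved. The work goes in short steps, Python scripts to look and compute and a tool call to move; the robot and the scene stay as the last step left them, time stands still between calls to the robot, and variables do not carry over. Pictures are saved under pics/ and viewed, at most 14 in all, crops included, and the job is handed in when it is done.

Besides the shell and the picture viewer there is one more tool, called after "Emit:" as name([rows], argument=value, ...), one row to a line, values as JSON. step_arm: Moves the arm, as the interface text tells. Its arguments: {"type":"object","properties":{"fingers":{"type":"array","items":{"type":"number"}},"travel":{"type":"array","items":{"type":"array","items":{"type":"number"}}},"twist":{"type":"array","items":{"type":"number"}},"force":{"type":"number"}},"required":["fingers","travel","twist"]}

```bash
ls; mkdir -p pics
cat > h.py <<'E'
import numpy as np, cv2
from rig import monitor, optics, models
def grab(n):
    c=optics.get_calibration(n); im,d=optics.get_image(n); return im,d,c
def foc(c): return 200/np.tan(np.radians(c["vertical_fov"])/2)
def ray(c,p,fish=False):
    f=foc(c); u=(p[0]-c["cx"])/f; v=(p[1]-c["cy"])/f
    if fish:
        r=np.hypot(u,v); s=np.sin(r)/r if r>1e-9 else 1
        d=np.array([u*s,-v*s,-np.cos(r)])
    else: d=np.array([u,-v,-1.])
    W=np.array(c["world_from_camera"]); return W[:3,3],W[:3,:3]@d
def atz(c,p,z,fish=False):
    o,d=ray(c,p,fish); return o+d*(z-o[2])/d[2]
def atdepth(c,p,dep):
    o,d=ray(c,p); return o+d*dep
E
python3 - <<'E'
from h import *
s=monitor.observe(); print(s["time_s"],s["position"],s["tool_rot"],s["grip_width"])
names="spindle hub mat disc_60 disc_52 disc_43 disc_34 paste_jar spanner paint_marker".split()
for n in ("top","scene"):
    im,d,c=grab(n); cv2.imwrite(f"pics/{n}0.png",im)
    print(n,np.round(c["world_from_camera"],3).tolist(),c["vertical_fov"],c["cx"],c["cy"])
    for q in names:
        for r in models.landmark_of(n,q)[:2]:
            p=r["point"]; print(q,np.round(p,1),round(r["confidence"],2), np.round(atz(c,p,{"disc_60":.010,"disc_52":.028,"disc_43":.042,"disc_34":.056}.get(q,0)),4))
E
```

```text
pics
0.0 [0.21291003 0.50680123 0.23071089] [[-9.21915524e-01  3.87390103e-01 -8.21389285e-04]
 [ 3.87390866e-01  9.21914777e-01 -1.20865885e-03]
 [ 2.89028442e-04 -1.43248007e-03 -9.99998932e-01]] 0.08521142984609688
top [[-0.013, 0.988, -0.156, 0.437], [-1.0, -0.011, 0.012, 0.06], [0.01, 0.156, 0.988, 1.354], [0.0, 0.0, 0.0, 1.0]] 43.07259490847298 321.35728561907086 200.11909183676738
spindle [234.2 224.7] 0.77 [0.586  0.2778 0.    ]
hub [342.8 217.4] 0.67 [ 0.6022 -0.0136  0.    ]
mat [427.3 209.3] 0.64 [ 0.6216 -0.2425  0.    ]
mat [231.9 223.5] 0.49 [0.5893 0.284  0.    ]
disc_60 [190.6 240.4] 0.65 [0.5445 0.3907 0.01  ]
disc_60 [231.6 227.6] 0.64 [0.5772 0.283  0.01  ]
disc_52 [190.6 240.4] 0.65 [0.5431 0.3863 0.028 ]
disc_52 [231.6 227.6] 0.64 [0.5753 0.28   0.028 ]
disc_43 [190.6 240.4] 0.65 [0.5419 0.3828 0.042 ]
disc_43 [231.6 227.6] 0.64 [0.5739 0.2777 0.042 ]
disc_34 [190.6 240.4] 0.65 [0.5408 0.3794 0.056 ]
disc_34 [231.6 227.6] 0.64 [0.5724 0.2754 0.056 ]
paste_jar [364.7 156.6] 0.7 [ 0.7695 -0.077   0.    ]
spanner [427.  163.4] 0.62 [ 0.7486 -0.2474  0.    ]
paint_ma
[... 334 characters left out ...]
290. ] 0.77 [ 0.6148 -0.2525  0.    ]
mat [239.5 186. ] 0.46 [0.6289 0.3356 0.    ]
disc_60 [240.  185.4] 0.7 [0.6233 0.3268 0.01  ]
disc_60 [199.1 194.1] 0.64 [0.5358 0.3906 0.01  ]
disc_52 [240.  185.4] 0.7 [0.6084 0.3099 0.028 ]
disc_52 [199.1 194.1] 0.64 [0.5234 0.3719 0.028 ]
disc_43 [240.  185.4] 0.7 [0.5969 0.2967 0.042 ]
disc_43 [199.1 194.1] 0.64 [0.5137 0.3573 0.042 ]
disc_34 [240.  185.4] 0.7 [0.5853 0.2836 0.056 ]
disc_34 [199.1 194.1] 0.64 [0.5041 0.3428 0.056 ]
paste_jar [395.6 215.1] 0.65 [ 0.7667 -0.0724  0.    ]
spanner [452.1 245.8] 0.95 [ 0.7464 -0.2278  0.    ]
paint_marker [348.  196.4] 0.71 [0.7606 0.0654 0.    ]
paint_marker [456.1 245.1] 0.46 [ 0.7539 -0.2351  0.    ]
```

View pics/top0.png

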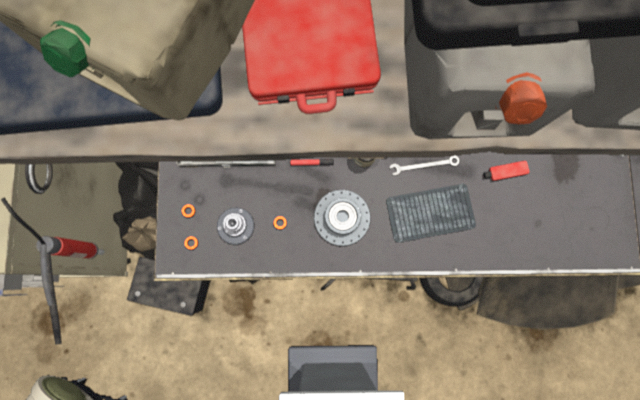

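View pics/scene0.png

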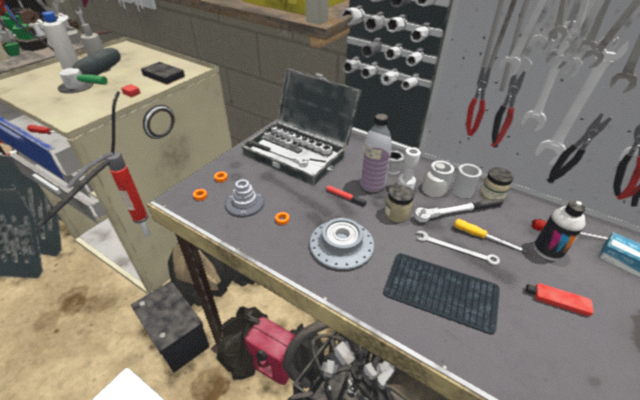

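The top view shows the silver stepped stack on its foot at (235,223), the hub at (342,217) and the mat at (430,212). Three orange rings lie at (188,211), (191,243) and (280,223). The silver stack on the spindle fits the description; the orange rings are decoys. I'll confirm that in an enlarged crop and refine positions from depth.

Run:
```python
from h import *
im,d,c=grab("top")
cv2.imwrite("pics/crop0.png",cv2.resize(im[170:265,165:485],None,fx=2.5,fy=2.5,interpolation=cv2.INTER_CUBIC))
f=foc(c);W=np.array(c["world_from_camera"])
r,q=np.mgrid[0:400,0:640]
P=np.stack([(q-c["cx"])/f*d,-(r-c["cy"])/f*d,-d],-1)@W[:3,:3].T+W[:3,3]
def sel(x0,x1,y0,y1,z0,z1):
    m=(d>0)&(P[...,0]>x0)&(P[...,0]<x1)&(P[...,1]>y0)&(P[...,1]<y1)&(P[...,2]>z0)&(P[...,2]<z1); return P[m]
for nm,b,zs in (("sp",(.5,.65,.2,.35),[(.005,.015),(.02,.033),(.035,.048),(.049,.062),(.063,.08)]),("hub",(.5,.7,-.1,.08),[(.008,.02),(.038,.0445),(.0455,.055)])):
    for z in zs:
        s=sel(*b,*z)
        if len(s)>5:
            (cx,cy),R=cv2.minEnclosingCircle(s[:,:2].astype(np.float32)); print(nm,z,len(s),s.mean(0).round(4),"circ",round(cx,4),round(cy,4),round(R,4),np.median(s[:,2]).round(4))
for n in ("top","scene"):
    if n=="scene": im,d2,c=grab(n)
    t=models.trace(n,"mat")
    for k in t[:2]:
        m=k["mask"].astype(np.uint8); cs,_=cv2.findContours(m,0,1); cc=max(cs,key=cv2.contourArea)[:,0]
        w=np.array([atz(c,p,.004)[:2] for p in cc],np.float32); print(n,k["confidence"],cv2.minAreaRect(w*1000))
    for q in ("spindle","hub"):
        for k in models.trace(n,q)[:1]:
            m=k["mask"].astype(np.uint8); cs,_=cv2.findContours(m,0,1); cc=max(cs,key=cv2.contourArea)[:,0]
            w=np.array([atz(c,p,.01)[:2] for p in cc],np.float32); print(n,q,cv2.minEnclosingCircle(w*1000))
```

```text
sp (0.005, 0.015) 645 [0.5801 0.2722 0.0091] circ 0.5771 0.2756 0.0942 0.009
sp (0.02, 0.033) 100 [0.5762 0.265  0.0269] circ 0.5831 0.2736 0.0298 0.027
sp (0.035, 0.048) 97 [0.5836 0.2782 0.041 ] circ 0.5853 0.2759 0.0261 0.0408
sp (0.049, 0.062) 97 [0.5827 0.2683 0.055 ] circ 0.5843 0.2718 0.0216 0.0549
sp (0.063, 0.08) 86 [0.5831 0.273  0.0685] circ 0.5835 0.273 0.0171 0.0685
hub (0.008, 0.02) 1325 [ 0.5977 -0.0088  0.0143] circ 0.6179 -0.0052 0.1168 0.0143
hub (0.038, 0.0445) 418 [ 0.6004 -0.0096  0.0416] circ 0.601 -0.0105 0.0471 0.0418
hub (0.0455, 0.055) 260 [ 0.6001 -0.0098  0.0479] circ 0.6005 -0.01 0.0462 0.0475
top 0.58 ((610.4853515625, -249.19288635253906), (129.46493530273438, 227.57704162597656), 9.37001895904541)
top spindle ((583.2598266601562, 273.3096008300781), 49.91991424560547)
top hub ((602.1295166015625, -10.50124740600586), 76.97159576416016)
scene 0.71 ((610.9374389648438, -249.89175415039062), (131.07815551757812, 225.5867462158203), 10.957576751708984)
scene spindle ((576.7410278320312, 268.9029541015625), 51.64463424682617)
scene hub ((604.9328002929688, -10.290297508239746), 80.19137573242188)
```

View pics/crop0.png

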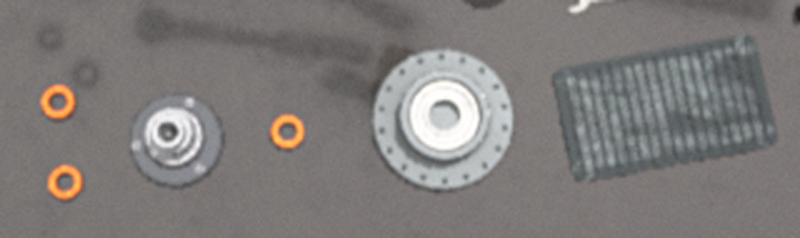

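Crop confirmed: the bare aluminium stack stands on the dark foot, with the orange rings loose around it. Turning the tool to yaw 0 first makes tool x = world y and tool y = world x.

Emit:
step_arm([
  [0, 0, 0],
  [0, 0, 0],
  [0, 0, 0],
  [0, 0, 0],
  [0, 0, 0],
  [0, 0, 0],
  [0, 0, 0],
  [0, 0, 0],
], fingers=[-0.13, -0.13, -0.13, -0.13, -0.13, -0.13, -0.13, -0.13], twist=[0.0533, 0.0533, 0.0533, 0.0533, 0.0533, 0.0533, 0.0535, 0], force=40)

```text
time_s: 2.5
position: [0.2131, 0.507, 0.2313]
tool_rot: [[-0.002, 1.0, 0.0], [1.0, 0.002, 0.0], [0.0, 0.0, -1.0]]
ft_force: [-0.4, -0.4, -0.2]
grip_width: 0.0482
gripper_force: 0.0
```

Emit:
step_arm([
  [-0.26, 0.41, 0],
  [-0.26, 0.41, 0],
  [-0.26, 0.41, 0],
  [-0.26, 0.41, 0],
  [-0.26, 0.41, 0],
  [-0.26, 0.41, 0],
  [-0.26, 0.41, 0],
  [-0.26, 0.41, 0],
  [-0.26, 0.41, 0],
  [0, 0, 0],
], fingers=[-0.13, -0.13, -0.13, -0.13, -0.13, -0.13, -0.13, -0.13, -0.13, -0.13], twist=[0, 0, 0, 0, 0, 0, 0, 0, 0, 0])

```text
time_s: 3.75
position: [0.5844, 0.2709, 0.2303]
tool_rot: [[-0.0, 1.0, -0.001], [1.0, 0.0, -0.001], [-0.001, -0.001, -1.0]]
ft_force: [-0.3, 0.1, -0.1]
grip_width: 0.0481
gripper_force: 0.0
```

Run:
```python
from h import *
im,d,c=grab("wrist"); cv2.imwrite("pics/w0.png",im); s=monitor.observe()
print(s["position"],foc(c),c["cx"],c["cy"],np.round(c["world_from_camera"],4).tolist())
f=foc(c);W=np.array(c["world_from_camera"])
r,q=np.mgrid[0:400,0:640]; u=(q-c["cx"])/f; v=(r-c["cy"])/f; R=np.hypot(u,v)+1e-9
k=np.tan(np.minimum(R,1.5))/R*d
P=np.stack([u*k,-v*k,-d],-1)@W[:3,:3].T+W[:3,3]
m=(d>0)&(abs(P[...,0]-.583)<.06)&(abs(P[...,1]-.273)<.06)
for z in (.01,.028,.042,.056,.07):
    s=P[m&(abs(P[...,2]-z)<.004)]
    if len(s)>8: print(z,len(s),cv2.minEnclosingCircle((s[:,:2]*1000).astype(np.float32)),s.mean(0).round(4))
```

```text
[0.5829115  0.27215822 0.23060502] 309.70691628693146 316.75676995040965 195.6732718118183 [[1.0, 0.0007, 0.0005, 0.5843], [-0.0008, 0.9512, 0.3087, 0.3493], [-0.0003, -0.3087, 0.9512, 0.3722], [0.0, 0.0, 0.0, 1.0]]
0.01 3016 ((581.9707641601562, 275.7695007324219), 50.115718841552734) [0.581  0.2806 0.0092]
0.028 345 ((583.08447265625, 275.70428466796875), 30.15937042236328) [0.5766 0.2865 0.0271]
0.042 603 ((584.8834228515625, 277.0865478515625), 26.021881103515625) [0.5853 0.2855 0.0412]
0.056 403 ((583.9246215820312, 273.2920227050781), 21.837308883666992) [0.5854 0.2775 0.0553]
0.07 498 ((583.5267944335938, 274.7107238769531), 17.26466178894043) [0.5834 0.275  0.069 ]
```

View pics/w0.png

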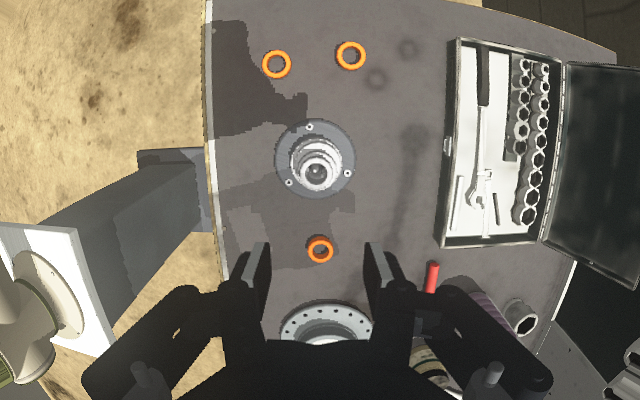

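Wrist view: the stack is at (317,165) on its foot, with rings at (277,64), (351,56) and (320,250). Both cameras agree to about 2 mm. Descending on disc_34.

Emit:
step_arm([
  [0.01, 0.015, 0.45],
  [0, 0, 0.45],
  [0, 0, 0.4],
  [0, 0, 0.25],
  [0, 0, 0.16],
  [0, 0, 0],
], fingers=[-0.13, -0.13, -0.13, -0.13, -0.13, -0.13], twist=[0, 0, 0, 0, 0, 0])

```text
time_s: 4.55
position: [0.583, 0.2745, 0.0599]
tool_rot: [[-0.002, 1.0, -0.001], [1.0, 0.002, -0.0], [-0.0, -0.001, -1.0]]
ft_force: [0.4, 1.1, 1.4]
grip_width: 0.0484
gripper_force: 0.0
```

Emit:
step_arm([
  [0, 0, 0],
  [0, 0, 0],
  [0, 0, 0],
  [0, 0, 0],
  [0, 0, 0],
], fingers=[0.5, 0.5, 0.5, 0.5, 0.5], twist=[0, 0, 0, 0, 0])

```text
time_s: 5.18
position: [0.5842, 0.2744, 0.0618]
tool_rot: [[-0.0, 1.0, 0.003], [1.0, 0.0, 0.001], [0.001, 0.003, -1.0]]
ft_force: [-0.2, 0.7, 6.6]
grip_width: 0.0291
gripper_force: 40.1
```

Run:
```python
from h import *
im,d,c=grab("wrist"); cv2.imwrite("pics/w1.png",cv2.resize(im[130:400,170:470],None,fx=2,fy=2)); s=monitor.observe()
print(s["position"],s["ft_force"],s["grip_width"])
```

```text
[0.58424371 0.27447173 0.06183736] [0.03275265 0.75728983 6.65476703] 0.029063772782153042
```

View pics/w1.png

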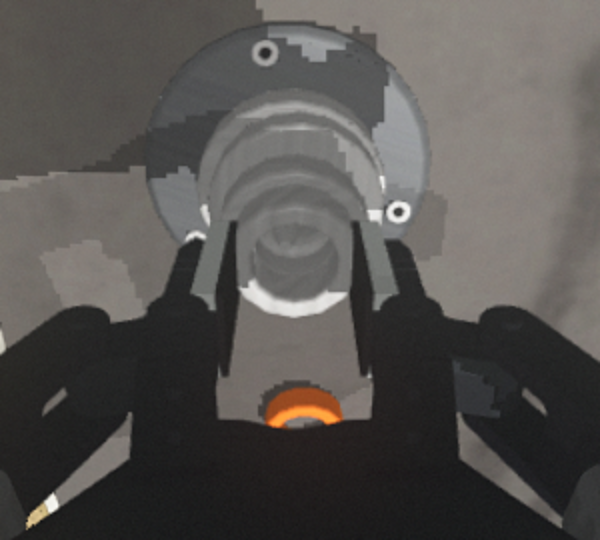

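The pads appear to hold the small disc at (295,255). Lifting slowly to test.

Emit:
step_arm([
  [0, 0, -0.1],
  [0, 0, -0.2],
  [0, 0, -0.4],
  [0, 0, 0],
], fingers=[0.5, 0.5, 0.5, 0.5], twist=[0, 0, 0, 0])

```text
time_s: 5.72
position: [0.585, 0.2745, 0.1341]
tool_rot: [[-0.0, 1.0, 0.007], [1.0, 0.0, 0.002], [0.002, 0.007, -1.0]]
ft_force: [0.2, -0.8, -0.7]
grip_width: 0.0289
gripper_force: 39.6
```

Run:
```python
from h import *
im,d,c=grab("wrist"); w=cv2.resize(im[130:400,170:470],None,fx=1.3,fy=1.3)
im2,d2,c2=grab("scene"); s=cv2.resize(im2[150:230,190:300],None,fx=4.4,fy=4.4)[:351]
cv2.imwrite("pics/w2.png",np.hstack([w,s[:351,:400]])); s=monitor.observe()
print(s["position"],s["ft_force"],s["grip_width"])
```

```text
[0.58344116 0.27403478 0.13054667] [-0.18923896 -1.14035398 -1.33932717] 0.028735821347910483
```

View pics/w2.png

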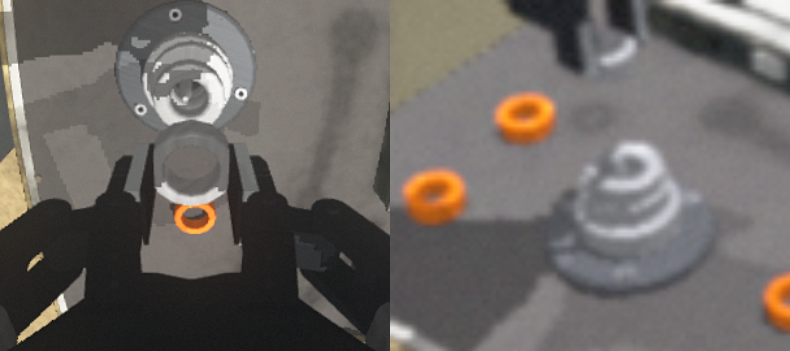

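disc_34 is held, and the other three discs stay on the spindle. Carrying it to the far end of the mat.

Emit:
step_arm([
  [-0.588, 0.038, 0],
  [-0.588, 0.038, 0],
  [-0.588, 0.038, 0],
  [-0.588, 0.038, 0],
  [-0.588, 0.038, 0],
  [-0.588, 0.038, 0],
  [-0.588, 0.038, 0],
  [-0.588, 0.038, 0],
  [-0.588, 0.038, 0],
  [-0.588, 0.038, 0],
], fingers=[0.5, 0.5, 0.5, 0.5, 0.5, 0.5, 0.5, 0.5, 0.5, 0.5], twist=[0, 0, 0, 0, 0, 0, 0, 0, 0, 0])

```text
time_s: 7.08
position: [0.6212, -0.3155, 0.129]
tool_rot: [[-0.0, 1.0, -0.002], [1.0, 0.0, 0.002], [0.002, -0.002, -1.0]]
ft_force: [1.1, 0.9, 0.9]
grip_width: 0.0292
gripper_force: 39.6
```

Emit:
step_arm([
  [0, 0, 0],
  [0, 0, 0.35],
  [0, 0, 0.4],
  [0, 0, 0.25],
  [0, 0, 0.13],
  [0, 0, 0],
  [0, 0, 0],
], fingers=[0.5, 0.5, 0.5, 0.5, 0.5, 0.5, 0.5], twist=[0, 0, 0, 0, 0, 0, 0])

```text
time_s: 7.95
position: [0.6223, -0.314, 0.0186]
tool_rot: [[-0.0, 1.0, 0.002], [1.0, 0.0, -0.001], [-0.001, 0.002, -1.0]]
ft_force: [0.1, 0.9, 0.5]
grip_width: 0.0291
gripper_force: 39.6
```

Emit:
step_arm([
  [0, 0, 0.03],
  [0, 0, 0.02],
  [0, 0, 0],
  [0, 0, 0],
], fingers=[0.5, 0.5, 0.5, 0.5], twist=[0, 0, 0, 0])

```text
time_s: 8.45
position: [0.6218, -0.3139, 0.0124]
tool_rot: [[-0.0, 1.0, 0.0], [1.0, 0.0, -0.0], [-0.0, 0.0, -1.0]]
ft_force: [0.3, 0.2, -0.9]
grip_width: 0.0289
gripper_force: 39.6
```

Emit:
step_arm([
  [0, 0, 0.02],
  [0, 0, 0],
  [0, 0, 0],
], fingers=[0.5, 0.5, 0.5], twist=[0, 0, 0])

```text
time_s: 8.82
position: [0.6217, -0.3139, 0.0103]
tool_rot: [[-0.0, 1.0, -0.0], [1.0, 0.0, 0.0], [0.0, -0.0, -1.0]]
ft_force: [0.8, 0.3, -0.5]
grip_width: 0.0287
gripper_force: 39.6
```

Emit:
step_arm([
  [0, 0, 0.012],
  [0, 0, 0],
  [0, 0, 0],
], fingers=[0.5, 0.5, 0.5], twist=[0, 0, 0])

```text
time_s: 9.2
position: [0.6219, -0.314, 0.0099]
tool_rot: [[-0.0, 1.0, 0.001], [1.0, 0.0, -0.0], [-0.0, 0.001, -1.0]]
ft_force: [-2.7, 1.8, 5.2]
grip_width: 0.0287
gripper_force: 40.2
```

Emit:
step_arm([
  [0, 0, 0.01],
  [0, 0, 0],
  [0, 0, 0],
], fingers=[0.5, 0.5, 0.5], twist=[0, 0, 0])

```text
time_s: 9.57
position: [0.6219, -0.314, 0.0098]
tool_rot: [[-0.0, 1.0, 0.001], [1.0, 0.0, -0.001], [-0.001, 0.001, -1.0]]
ft_force: [-4.0, 2.7, 11.5]
grip_width: 0.0287
gripper_force: 40.8
```

Contact at TCP z 0.0098, so the underside is 5.8 mm below the TCP. Release, rise and return for disc_43.

Emit:
step_arm([
  [0, 0, 0],
  [0, 0, 0],
  [0, 0, 0],
  [0, 0, -0.2],
  [0, 0, -0.5],
  [0, 0, -0.5],
  [0, 0, 0],
], fingers=[-0.15, -0.15, -0.15, -0.25, -0.36, -0.36, -0.36], twist=[0, 0, 0, 0, 0, 0, 0])

```text
time_s: 10.45
position: [0.6232, -0.3148, 0.1328]
tool_rot: [[-0.0, 1.0, 0.007], [1.0, 0.0, -0.005], [-0.005, 0.007, -1.0]]
ft_force: [0.2, -0.8, -0.0]
grip_width: 0.0581
gripper_force: 0.0
```

Emit:
step_arm([
  [0.586, -0.038, 0],
  [0.586, -0.038, 0],
  [0.586, -0.038, 0],
  [0.586, -0.038, 0],
  [0.586, -0.038, 0],
  [0.586, -0.038, 0],
  [0.586, -0.038, 0],
  [0.586, -0.038, 0],
  [0.586, -0.038, 0],
  [0.586, -0.038, 0],
], fingers=[-0.36, -0.36, -0.36, -0.36, -0.36, -0.36, -0.36, -0.36, -0.36, -0.36], twist=[0, 0, 0, 0, 0, 0, 0, 0, 0, 0])

```text
time_s: 11.7
position: [0.5829, 0.2739, 0.1269]
tool_rot: [[-0.0, 1.0, -0.002], [1.0, 0.0, -0.001], [-0.001, -0.002, -1.0]]
ft_force: [-1.1, 0.2, -0.3]
grip_width: 0.0578
gripper_force: 0.0
```

Emit:
step_arm([
  [0, 0, 0],
], fingers=[-0.36], twist=[0])

```text
time_s: 11.82
position: [0.5821, 0.2758, 0.1266]
tool_rot: [[-0.005, 1.0, -0.002], [1.0, 0.005, 0.0], [0.0, -0.002, -1.0]]
ft_force: [0.1, -0.9, -0.4]
grip_width: 0.0578
gripper_force: 0.0
```

```bash
cat >> h.py <<'E'
def cloud(n):
    im,d,c=grab(n); f=foc(c);W=np.array(c["world_from_camera"])
    r,q=np.mgrid[0:400,0:640]; u=(q-c["cx"])/f; v=(r-c["cy"])/f; k=d
    if n=="wrist":
        R=np.hypot(u,v)+1e-9; k=np.tan(np.minimum(R,1.5))/R*d
    return im,d,np.stack([u*k,-v*k,-d],-1)@W[:3,:3].T+W[:3,3]
def circ(P,d,x,y,z,r,dz=.004):
    m=(d>0)&(np.hypot(P[...,0]-x,P[...,1]-y)<r)&(abs(P[...,2]-z)<dz); s=P[m]
    if len(s)<8: return None
    (a,b),R=cv2.minEnclosingCircle((s[:,:2]*1000).astype(np.float32)); return len(s),round(a,1),round(b,1),round(R,1),s[:,2].mean().round(4)
E
python3 - <<'E'
from h import *
s=monitor.observe(); print(s["time_s"],s["position"],s["grip_width"])
for n in("top","wrist"):
    im,d,P=cloud(n)
    for z in (.028,.042,.056): print(n,z,circ(P,d,.583,.274,z,.045))
    if n=="top": print("mat34",circ(P,d,.622,-.3135,.018,.05))
E
```

```text
11.825 [0.58213051 0.27580486 0.12661772] 0.05777660377860091
top 0.028 (19, 579.6, 268.6, 28.1, np.float64(0.0281))
top 0.042 None
top 0.056 None
mat34 (62, 622.0, -315.1, 17.1, np.float64(0.0176))
wrist 0.028 (612, 583.2, 276.1, 29.8, np.float64(0.0272))
wrist 0.042 (1245, 584.8, 277.1, 26.0, np.float64(0.0412))
wrist 0.056 (1878, 583.9, 273.2, 21.7, np.float64(0.0551))
```

disc_34 lies flat on the mat, its top at about 18 mm. Picking disc_43.

Emit:
step_arm([
  [0, 0, 0.4],
  [0, 0, 0.25],
  [0, 0, 0.1],
  [0, 0, 0.05],
  [0, 0, 0],
], fingers=[-0.36, -0.36, -0.36, -0.36, -0.36], twist=[0, 0, 0, 0, 0])

```text
time_s: 12.55
position: [0.584, 0.2718, 0.0487]
tool_rot: [[0.0, 1.0, 0.001], [1.0, -0.0, 0.0], [0.0, 0.001, -1.0]]
ft_force: [-0.2, 1.0, 0.4]
grip_width: 0.0581
gripper_force: 0.0
```

Emit:
step_arm([
  [0, 0, 0],
  [0, 0, 0],
], fingers=[-0.36, -0.36], twist=[0, 0])

```text
time_s: 12.8
position: [0.5838, 0.2722, 0.0487]
tool_rot: [[-0.0, 1.0, 0.001], [1.0, 0.0, 0.0], [0.0, 0.001, -1.0]]
ft_force: [0.0, 1.0, -0.7]
grip_width: 0.058
gripper_force: 0.0
```

Emit:
step_arm([
  [0, 0, 0.03],
  [0, 0, 0],
  [0, 0, 0],
  [0, 0, 0],
  [0, 0, 0],
  [0, 0, 0],
], fingers=[-0.36, 0.5, 0.5, 0.5, 0.5, 0.5], twist=[0, 0, 0, 0, 0, 0])

```text
time_s: 13.55
position: [0.5837, 0.2722, 0.0452]
tool_rot: [[-0.0, 1.0, 0.0], [1.0, 0.0, 0.0], [0.0, 0.0, -1.0]]
ft_force: [-0.0, 0.5, 2.3]
grip_width: 0.038
gripper_force: 40.3
```

Emit:
step_arm([
  [0, 0, -0.1],
  [0, 0, -0.2],
  [0, 0, -0.3],
  [0, 0, -0.25],
  [0, 0, 0],
], fingers=[0.5, 0.5, 0.5, 0.5, 0.5], twist=[0, 0, 0, 0, 0])

```text
time_s: 14.18
position: [0.5844, 0.2724, 0.1324]
tool_rot: [[-0.0, 1.0, 0.004], [1.0, 0.0, 0.001], [0.001, 0.004, -1.0]]
ft_force: [0.2, 0.3, -1.7]
grip_width: 0.0385
gripper_force: 40.2
```

Run:
```python
from h import *
s=monitor.observe(); print(s["time_s"],s["position"],s["grip_width"],s["ft_force"])
im,d,P=cloud("wrist"); cv2.imwrite("pics/w3.png",cv2.resize(im[60:400,170:470],None,fx=1.3,fy=1.3))
for z in (.028,.042,.056): print(z,circ(P,d,.583,.274,z,.035))
```

```text
14.175 [0.58438527 0.27235077 0.13235699] 0.038487407453791735 [ 0.16021874  0.30154729 -1.69124404]
0.028 (631, 582.9, 275.9, 30.0, np.float64(0.027))
0.042 (2336, 584.7, 277.1, 26.0, np.float64(0.0411))
0.056 (52, 581.7, 276.2, 3.2, np.float64(0.0559))
```

View pics/w3.png

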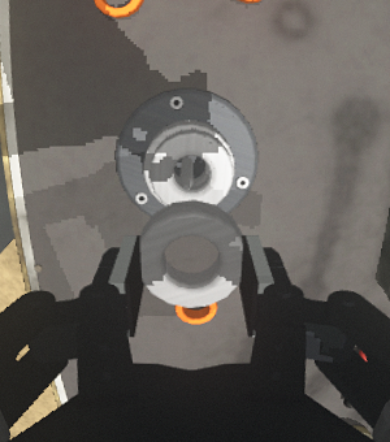

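disc_43 is held (ring at (190,250)), and the post is visible inside disc_52. Carrying to the mat centre.

Emit:
step_arm([
  [-0.522, 0.027, 0],
  [-0.522, 0.027, 0],
  [-0.522, 0.027, 0],
  [-0.522, 0.027, 0],
  [-0.522, 0.027, 0],
  [-0.522, 0.027, 0],
  [-0.522, 0.027, 0],
  [-0.522, 0.027, 0],
  [-0.522, 0.027, 0],
  [-0.522, 0.027, 0],
], fingers=[0.5, 0.5, 0.5, 0.5, 0.5, 0.5, 0.5, 0.5, 0.5, 0.5], twist=[0, 0, 0, 0, 0, 0, 0, 0, 0, 0])

```text
time_s: 15.48
position: [0.6101, -0.2513, 0.1285]
tool_rot: [[-0.0, 1.0, -0.002], [1.0, 0.0, 0.001], [0.001, -0.002, -1.0]]
ft_force: [0.9, 0.2, -0.0]
grip_width: 0.0386
gripper_force: 40.3
```

Emit:
step_arm([
  [0, 0, 0],
  [0, 0, 0.4],
  [0, 0, 0.4],
  [0, 0, 0.25],
  [0, 0, 0.13],
  [0, 0, 0],
  [0, 0, 0],
], fingers=[0.5, 0.5, 0.5, 0.5, 0.5, 0.5, 0.5], twist=[0, 0, 0, 0, 0, 0, 0])

```text
time_s: 16.35
position: [0.6113, -0.2499, 0.0132]
tool_rot: [[-0.0, 1.0, 0.001], [1.0, 0.0, -0.001], [-0.001, 0.001, -1.0]]
ft_force: [-0.9, -0.2, -0.5]
grip_width: 0.0382
gripper_force: 40.3
```

Emit:
step_arm([
  [0, 0, 0.03],
  [0, 0, 0.015],
  [0, 0, 0],
  [0, 0, 0],
], fingers=[0.5, 0.5, 0.5, 0.5], twist=[0, 0, 0, 0])

```text
time_s: 16.85
position: [0.6108, -0.2499, 0.0077]
tool_rot: [[-0.0, 1.0, 0.0], [1.0, 0.0, -0.0], [-0.0, 0.0, -1.0]]
ft_force: [-0.5, 0.7, -0.5]
grip_width: 0.0378
gripper_force: 40.3
```

Emit:
step_arm([
  [0, 0, 0.015],
  [0, 0, 0],
  [0, 0, 0],
], fingers=[0.5, 0.5, 0.5], twist=[0, 0, 0])

```text
time_s: 17.23
position: [0.6109, -0.25, 0.0072]
tool_rot: [[-0.0, 1.0, 0.001], [1.0, 0.0, -0.001], [-0.001, 0.001, -1.0]]
ft_force: [-2.5, 1.1, 6.9]
grip_width: 0.0383
gripper_force: 41.0
```

Contact came exactly where predicted. Release and return for disc_52.

Emit:
step_arm([
  [0, 0, 0],
  [0, 0, 0],
  [0, 0, 0],
  [0, 0, -0.2],
  [0, 0, -0.5],
  [0, 0, -0.5],
  [0, 0, 0],
], fingers=[-0.36, -0.36, -0.36, -0.45, -0.6, -0.6, -0.6], twist=[0, 0, 0, 0, 0, 0, 0])

```text
time_s: 18.1
position: [0.6123, -0.2507, 0.1305]
tool_rot: [[-0.0, 1.0, 0.007], [1.0, 0.0, -0.004], [-0.004, 0.007, -1.0]]
ft_force: [1.0, -0.5, -0.0]
grip_width: 0.0683
gripper_force: 0.0
```

Emit:
step_arm([
  [0.525, -0.026, 0],
  [0.525, -0.026, 0],
  [0.525, -0.026, 0],
  [0.525, -0.026, 0],
  [0.525, -0.026, 0],
  [0.525, -0.026, 0],
  [0.525, -0.026, 0],
  [0.525, -0.026, 0],
  [0.525, -0.026, 0],
  [0.525, -0.026, 0],
], fingers=[-0.6, -0.6, -0.6, -0.6, -0.6, -0.6, -0.6, -0.6, -0.6, -0.6], twist=[0, 0, 0, 0, 0, 0, 0, 0, 0, 0])

```text
time_s: 19.35
position: [0.584, 0.2767, 0.1249]
tool_rot: [[-0.0, 1.0, -0.002], [1.0, 0.0, -0.0], [-0.0, -0.002, -1.0]]
ft_force: [0.4, -0.1, 0.4]
grip_width: 0.0681
gripper_force: 0.0
```

Emit:
step_arm([
  [0, 0, 0],
  [0, 0, 0.35],
  [0, 0, 0.3],
  [0, 0, 0.15],
  [0, 0, 0],
  [0, 0, 0],
], fingers=[-0.6, -0.6, -0.6, -0.6, -0.6, -0.6], twist=[0, 0, 0, 0, 0, 0])

```text
time_s: 20.1
position: [0.5853, 0.2751, 0.0472]
tool_rot: [[0.0, 1.0, 0.002], [1.0, -0.0, 0.0], [0.0, 0.002, -1.0]]
ft_force: [-0.0, -0.2, 0.0]
grip_width: 0.0682
gripper_force: 0.0
```

Run:
```python
from h import *
s=monitor.observe(); print(s["time_s"],s["position"],s["grip_width"],s["ft_force"])
im,d,P=cloud("top"); print(circ(P,d,.611,-.25,.018,.03),circ(P,d,.622,-.3135,.018,.03))
```

```text
20.1 [0.58527134 0.2750637  0.04724003] 0.06819814658192103 [-0.00100562 -0.15151316  0.04025488]
(129, 609.5, -249.5, 21.8, np.float64(0.0175)) (74, 621.8, -315.4, 17.1, np.float64(0.0175))
```

Emit:
step_arm([
  [0, 0, 0.12],
  [0, 0, 0.05],
  [0, 0, 0],
  [0, 0, 0],
  [0, 0, 0],
  [0, 0, 0],
  [0, 0, 0],
  [0, 0, 0],
], fingers=[-0.6, -0.6, -0.6, 0.5, 0.5, 0.5, 0.5, 0.5], twist=[0, 0, 0, 0, 0, 0, 0, 0])

```text
time_s: 21.15
position: [0.5849, 0.2752, 0.0298]
tool_rot: [[-0.0, 1.0, 0.001], [1.0, 0.0, 0.0], [0.0, 0.001, -1.0]]
ft_force: [-0.1, 0.4, 6.0]
grip_width: 0.0478
gripper_force: 41.1
```

Emit:
step_arm([
  [0, 0, -0.1],
  [0, 0, -0.2],
  [0, 0, -0.35],
  [0, 0, -0.35],
  [0, 0, 0],
  [0, 0, 0],
], fingers=[0.5, 0.5, 0.5, 0.5, 0.5, 0.5], twist=[0, 0, 0, 0, 0, 0])

```text
time_s: 21.9
position: [0.5841, 0.275, 0.1283]
tool_rot: [[-0.0, 1.0, -0.002], [1.0, 0.0, -0.0], [-0.0, -0.002, -1.0]]
ft_force: [0.3, -0.2, -0.5]
grip_width: 0.0478
gripper_force: 41.4
```

Run:
```python
from h import *
s=monitor.observe(); print(s["time_s"],s["position"],s["grip_width"],s["ft_force"])
im,d,P=cloud("wrist")
for z in (.010,.028,.042,.056): print(z,circ(P,d,.583,.274,z,.06 if z==.01 else .035))
```

```text
21.9 [0.5841045  0.2749688  0.12830321] 0.04780372316524175 [ 0.30258906 -0.2060951  -0.46392406]
0.01 (4603, 581.8, 275.9, 49.9, np.float64(0.0092))
0.028 (2417, 583.3, 275.4, 30.2, np.float64(0.0271))
0.042 (33, 582.0, 277.4, 3.6, np.float64(0.0424))
0.056 (39, 582.2, 276.7, 3.4, np.float64(0.0554))
```

disc_52 is held. Carrying it to its mat place.

Emit:
step_arm([
  [-0.576, 0.018, 0],
  [-0.576, 0.018, 0],
  [-0.576, 0.018, 0],
  [-0.576, 0.018, 0],
  [-0.576, 0.018, 0],
  [-0.576, 0.018, 0],
  [-0.576, 0.018, 0],
  [-0.576, 0.018, 0],
  [0, 0, 0],
], fingers=[0.5, 0.5, 0.5, 0.5, 0.5, 0.5, 0.5, 0.5, 0.5], twist=[0, 0, 0, 0, 0, 0, 0, 0, 0])

```text
time_s: 23.08
position: [0.5984, -0.1895, 0.1274]
tool_rot: [[0.005, 1.0, -0.002], [1.0, -0.005, 0.0], [0.0, -0.002, -1.0]]
ft_force: [-0.3, 0.9, -1.4]
grip_width: 0.0483
gripper_force: 41.4
```

Emit:
step_arm([
  [0, 0, 0.4],
  [0, 0, 0.4],
  [0, 0, 0.25],
  [0, 0, 0.12],
  [0, 0, 0.03],
  [0, 0, 0],
  [0, 0, 0],
], fingers=[0.5, 0.5, 0.5, 0.5, 0.5, 0.5, 0.5], twist=[0, 0, 0, 0, 0, 0, 0])

```text
time_s: 23.95
position: [0.5995, -0.1858, 0.0101]
tool_rot: [[-0.0, 1.0, 0.001], [1.0, 0.0, -0.001], [-0.001, 0.001, -1.0]]
ft_force: [-0.5, -0.5, -0.8]
grip_width: 0.048
gripper_force: 41.4
```

Emit:
step_arm([
  [0, 0, 0.025],
  [0, 0, 0.01],
  [0, 0, 0],
  [0, 0, 0],
], fingers=[0.5, 0.5, 0.5, 0.5], twist=[0, 0, 0, 0])

```text
time_s: 24.45
position: [0.5991, -0.1857, 0.0059]
tool_rot: [[-0.0, 1.0, 0.0], [1.0, 0.0, -0.0], [-0.0, 0.0, -1.0]]
ft_force: [-1.7, 0.1, 3.7]
grip_width: 0.0478
gripper_force: 41.8
```

Emit:
step_arm([
  [0, 0, 0.012],
  [0, 0, 0],
  [0, 0, 0],
], fingers=[0.5, 0.5, 0.5], twist=[0, 0, 0])

```text
time_s: 24.82
position: [0.5991, -0.1857, 0.0058]
tool_rot: [[-0.0, 1.0, 0.001], [1.0, 0.0, -0.0], [-0.0, 0.001, -1.0]]
ft_force: [-5.9, 1.3, 12.0]
grip_width: 0.0477
gripper_force: 42.6
```

Emit:
step_arm([
  [0, 0, 0],
  [0, 0, 0],
  [0, 0, 0],
  [0, 0, -0.2],
  [0, 0, -0.5],
  [0, 0, -0.5],
  [0, 0, 0],
], fingers=[-0.6, -0.6, -0.6, -0.7, -0.76, -0.76, -0.76], twist=[0, 0, 0, 0, 0, 0, 0])

```text
time_s: 25.7
position: [0.6007, -0.1864, 0.1285]
tool_rot: [[-0.0, 1.0, 0.007], [1.0, 0.0, -0.004], [-0.004, 0.007, -1.0]]
ft_force: [-0.8, 0.4, 0.1]
grip_width: 0.0753
gripper_force: 0.0
```

Emit:
step_arm([
  [0.576, -0.02, 0],
  [0.576, -0.02, 0],
  [0.576, -0.02, 0],
  [0.576, -0.02, 0],
  [0.576, -0.02, 0],
  [0.576, -0.02, 0],
  [0.576, -0.02, 0],
  [0.576, -0.02, 0],
  [0, 0, 0],
], fingers=[-0.76, -0.76, -0.76, -0.76, -0.76, -0.76, -0.76, -0.76, -0.76], twist=[0, 0, 0, 0, 0, 0, 0, 0, 0])

```text
time_s: 26.82
position: [0.5817, 0.2787, 0.1228]
tool_rot: [[-0.005, 1.0, -0.002], [1.0, 0.005, 0.0], [0.0, -0.002, -1.0]]
ft_force: [-0.2, -0.8, -0.2]
grip_width: 0.0751
gripper_force: 0.0
```

Emit:
step_arm([
  [0, 0, 0.4],
  [0, 0, 0.3],
  [0, 0, 0.2],
  [0, 0, 0.1],
  [0, 0, 0],
  [0, 0, 0],
], fingers=[-0.76, -0.76, -0.76, -0.76, -0.76, -0.76], twist=[0, 0, 0, 0, 0, 0])

```text
time_s: 27.58
position: [0.5835, 0.275, 0.0253]
tool_rot: [[0.0, 1.0, 0.001], [1.0, -0.0, 0.0], [0.0, 0.001, -1.0]]
ft_force: [-0.3, 0.1, -0.7]
grip_width: 0.0751
gripper_force: 0.0
```

Run:
```python
from h import *
s=monitor.observe(); print(s["time_s"],s["position"],s["grip_width"],s["ft_force"])
im,d,P=cloud("top"); print(circ(P,d,.599,-.1855,.018,.035),circ(P,d,.611,-.25,.018,.03),circ(P,d,.601,-.01,.047,.055))
```

```text
27.575 [0.58350577 0.27503261 0.02525736] 0.07509992884284979 [-0.25596174  0.08534027 -0.74778516]
(199, 598.4, -184.7, 25.8, np.float64(0.0175)) (119, 610.5, -249.4, 21.7, np.float64(0.0173)) (442, 600.8, -10.2, 46.7, np.float64(0.0461))
```

All three discs are flat on the mat. Gripping disc_60.

Emit:
step_arm([
  [0, 0, 0.08],
  [0, 0, 0.03],
  [0, 0, 0],
  [0, 0, 0],
  [0, 0, 0],
  [0, 0, 0],
  [0, 0, 0],
  [0, 0, 0],
], fingers=[-0.76, -0.76, -0.76, 0.5, 0.5, 0.5, 0.5, 0.5], twist=[0, 0, 0, 0, 0, 0, 0, 0])

```text
time_s: 28.62
position: [0.5832, 0.2752, 0.0142]
tool_rot: [[-0.0, 1.0, 0.001], [1.0, 0.0, 0.0], [0.0, 0.001, -1.0]]
ft_force: [-1.9, 0.0, 7.0]
grip_width: 0.0558
gripper_force: 42.0
```

Emit:
step_arm([
  [0, 0, -0.1],
  [0, 0, -0.2],
  [0, 0, -0.4],
  [0, 0, -0.45],
  [0, 0, 0],
  [0, 0, 0],
], fingers=[0.5, 0.5, 0.5, 0.5, 0.5, 0.5], twist=[0, 0, 0, 0, 0, 0])

```text
time_s: 29.38
position: [0.5825, 0.275, 0.1278]
tool_rot: [[-0.0, 1.0, -0.001], [1.0, 0.0, -0.0], [-0.0, -0.001, -1.0]]
ft_force: [-1.1, 0.7, -1.6]
grip_width: 0.056
gripper_force: 42.9
```

Run:
```python
from h import *
s=monitor.observe(); print(s["time_s"],s["position"],s["grip_width"],s["ft_force"])
im,d,P=cloud("wrist"); cv2.imwrite("pics/w4.png",im[60:400,120:520])
for z in (.010,.028,.042,.056): print(z,circ(P,d,.583,.274,z,.06 if z==.01 else .025))
tz=s["position"]
for dz in (.004,.008,.012,.016): print("held top",dz,circ(P,d,tz[0],tz[1],tz[2]+dz,.04,.002))
```

```text
29.375 [0.58252286 0.27501463 0.12782683] 0.055975982031791625 [-1.05775605  0.65179134 -1.55284572]
0.01 (6700, 581.7, 275.8, 50.0, np.float64(0.0092))
0.028 (24, 581.6, 278.1, 3.3, np.float64(0.0283))
0.042 (30, 581.3, 277.5, 3.7, np.float64(0.042))
0.056 None
held top 0.004 (446, 581.0, 284.5, 31.8, np.float64(0.1319))
held top 0.008 (621, 582.4, 284.8, 34.8, np.float64(0.1361))
held top 0.012 (8346, 582.5, 281.0, 39.5, np.float64(0.1406))
held top 0.016 (607, 582.5, 280.9, 39.4, np.float64(0.143))
```

View pics/w4.png

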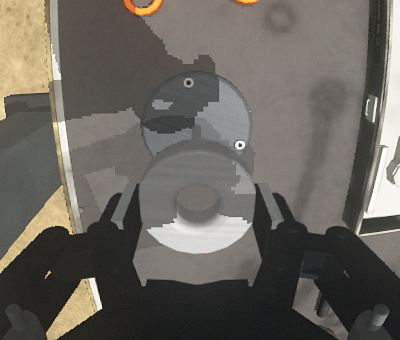

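disc_60 is held level (top plane at about 141 mm) and the foot is bare. Carrying to the hub.

Emit:
step_arm([
  [-0.4, 0.03, 0],
  [-0.56, 0.036, 0],
  [-0.56, 0.036, 0],
  [-0.56, 0.036, 0],
  [-0.46, 0.03, 0],
  [-0.3, 0.012, 0],
  [0, 0, 0],
  [0, 0, 0],
], fingers=[0.5, 0.5, 0.5, 0.5, 0.5, 0.5, 0.5, 0.5], twist=[0, 0, 0, 0, 0, 0, 0, 0])

```text
time_s: 30.42
position: [0.6007, -0.0082, 0.1275]
tool_rot: [[-0.0, 1.0, -0.002], [1.0, 0.0, 0.001], [0.001, -0.002, -1.0]]
ft_force: [0.2, 0.2, -0.5]
grip_width: 0.0559
gripper_force: 42.8
```

Emit:
step_arm([
  [0, 0, 0.3],
  [0, 0, 0.25],
  [0, 0, 0.1],
  [0, 0, 0],
  [0, 0, 0],
], fingers=[0.5, 0.5, 0.5, 0.5, 0.5], twist=[0, 0, 0, 0, 0])

```text
time_s: 31.05
position: [0.6016, -0.0087, 0.0644]
tool_rot: [[-0.001, 1.0, 0.002], [1.0, 0.001, -0.0], [-0.0, 0.002, -1.0]]
ft_force: [0.1, -0.0, -1.1]
grip_width: 0.0561
gripper_force: 42.8
```

Run:
```python
from h import *
s=monitor.observe(); print(s["time_s"],s["position"],s["grip_width"],s["ft_force"])
im,d,P=cloud("wrist"); cv2.imwrite("pics/w5.png",im[60:400,120:520])
p=s["position"]
print(circ(P,d,.601,-.01,.013,.09),circ(P,d,.601,-.01,.047,.055,.003))
m=(d>0)&(np.hypot(P[...,0]-p[0],P[...,1]-p[1]-.004)<.034)&(abs(P[...,2]-p[2]-.013)<.005)
m[:,:]&=True; q=P[m]; q=q[abs(q[:,0]-p[0])<.02]; print("held y range",q[:,1].min(),q[:,1].max(),len(q))
```

```text
31.05 [ 0.60161609 -0.00865518  0.06437945] 0.05610026501336638 [ 0.14309161 -0.03746451 -1.11563979]
(11649, 600.3, -8.1, 75.1, np.float64(0.0139)) (3793, 600.5, -8.8, 46.7, np.float64(0.0462))
held y range -0.03838057983976051 0.021808521573163896 6874
```

View pics/w5.png

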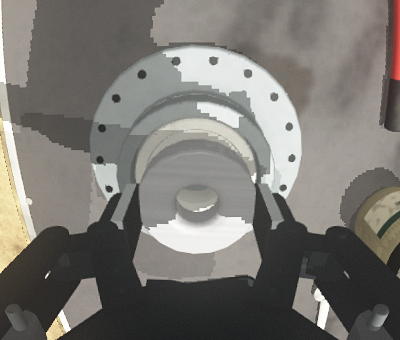

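Disc and mouth are aligned within 1 mm (rim y −8.8 mm, disc y −8.3 mm). Lowering.

Emit:
step_arm([
  [0, 0, 0.08],
  [0, 0, 0.05],
  [0, 0, 0.025],
  [0, 0, 0],
  [0, 0, 0],
], fingers=[0.5, 0.5, 0.5, 0.5, 0.5], twist=[0, 0, 0, 0, 0])

```text
time_s: 31.72
position: [0.6012, -0.0089, 0.048]
tool_rot: [[-0.0, 1.0, 0.0], [1.0, 0.0, -0.0], [-0.0, 0.0, -1.0]]
ft_force: [-0.1, 0.4, -1.8]
grip_width: 0.0562
gripper_force: 42.8
```

Emit:
step_arm([
  [0, 0, 0.015],
  [0, 0, 0],
  [0, 0, 0],
], fingers=[0.5, 0.5, 0.5], twist=[0, 0, 0])

```text
time_s: 32.1
position: [0.6013, -0.0089, 0.0472]
tool_rot: [[-0.0, 1.0, 0.001], [1.0, 0.0, -0.0], [-0.0, 0.001, -1.0]]
ft_force: [-1.9, -0.1, 5.2]
grip_width: 0.0561
gripper_force: 43.4
```

Emit:
step_arm([
  [0, 0, 0],
  [0, 0, 0],
  [0, 0, 0],
  [0, 0, -0.2],
  [0, 0, -0.4],
  [0, 0, -0.2],
], fingers=[-0.76, -0.76, -0.76, -0.76, -0.7, -0.6], twist=[0, 0, 0, 0, 0, 0])

```text
time_s: 32.85
position: [0.6017, -0.009, 0.1284]
tool_rot: [[-0.0, 1.0, 0.003], [1.0, 0.0, -0.001], [-0.001, 0.003, -1.0]]
ft_force: [0.7, 0.1, -0.4]
grip_width: 0.0681
gripper_force: 0.0
```

Emit:
step_arm([
  [-0.3, 0, 0],
  [-0.55, -0.01, 0],
  [-0.55, -0.01, 0],
  [-0.365, -0.01, 0],
  [0, 0, 0],
  [0, 0, 0],
], fingers=[-0.6, -0.6, -0.6, -0.6, -0.6, -0.6], twist=[0, 0, 0, 0, 0, 0])

```text
time_s: 33.6
position: [0.598, -0.1846, 0.1263]
tool_rot: [[-0.0, 1.0, -0.0], [1.0, 0.0, 0.001], [0.001, -0.0, -1.0]]
ft_force: [-0.6, 0.0, -0.2]
grip_width: 0.0684
gripper_force: 0.0
```

Run:
```python
from h import *
s=monitor.observe(); print(s["time_s"],s["position"],s["grip_width"],s["ft_force"])
for n in ("top","wrist"):
    im,d,P=cloud(n); print(n,"disc60",circ(P,d,.601,-.01,.061,.05),"rim",circ(P,d,.601,-.01,.047,.055,.003),"52",circ(P,d,.599,-.1855,.018,.035),"43",circ(P,d,.611,-.25,.018,.03),"34",circ(P,d,.622,-.315,.018,.03))
```

```text
33.6 [ 0.59803161 -0.18461344  0.12625588] 0.06836939326368263 [-0.59320691  0.00678022 -0.16100139]
top disc60 (301, 601.1, -9.5, 29.6, np.float64(0.0607)) rim (297, 600.8, -10.5, 46.6, np.float64(0.0465)) 52 (13, 604.4, -201.1, 6.6, np.float64(0.0175)) 43 None 34 None
wrist disc60 (99, 602.5, -36.2, 11.8, np.float64(0.0592)) rim (1535, 600.8, -31.0, 41.0, np.float64(0.0463)) 52 (2185, 599.4, -184.1, 26.3, np.float64(0.0171)) 43 (1064, 610.4, -248.9, 21.8, np.float64(0.017)) 34 (411, 621.7, -313.4, 17.0, np.float64(0.0168))
```

disc_60 is seated flat and centred (top at 60.7 mm, within 1 mm of the mouth's centre). Picking disc_52 from the mat.

Emit:
step_arm([
  [0, 0, 0.45],
  [0, 0, 0.4],
  [0, 0, 0.2],
  [0, 0, 0.09],
  [0, 0, 0],
  [0, 0, 0],
], fingers=[-0.6, -0.6, -0.6, -0.6, -0.6, -0.6], twist=[0, 0, 0, 0, 0, 0])

```text
time_s: 34.45
position: [0.5987, -0.1854, 0.0135]
tool_rot: [[-0.001, 1.0, 0.002], [1.0, 0.001, -0.001], [-0.001, 0.002, -1.0]]
ft_force: [-0.2, -0.2, -0.5]
grip_width: 0.0686
gripper_force: 0.0
```

Emit:
step_arm([
  [0, 0, 0.07],
  [0, 0, 0],
  [0, 0, 0],
  [0, 0, 0],
  [0, 0, 0],
  [0, 0, 0],
  [0, 0, 0],
], fingers=[-0.6, -0.6, 0.5, 0.5, 0.5, 0.5, 0.5], twist=[0, 0, 0, 0, 0, 0, 0])

```text
time_s: 35.33
position: [0.5982, -0.1855, 0.0061]
tool_rot: [[-0.0, 1.0, 0.0], [1.0, 0.0, -0.0], [-0.0, 0.0, -1.0]]
ft_force: [-1.8, 0.5, 4.4]
grip_width: 0.0479
gripper_force: 40.7
```

Emit:
step_arm([
  [0, 0, -0.1],
  [0, 0, -0.25],
  [0, 0, -0.45],
  [0, 0, -0.45],
  [0, 0, 0],
  [0, 0, 0],
], fingers=[0.5, 0.5, 0.5, 0.5, 0.5, 0.5], twist=[0, 0, 0, 0, 0, 0])

```text
time_s: 36.08
position: [0.5977, -0.1852, 0.1299]
tool_rot: [[-0.0, 1.0, -0.001], [1.0, 0.0, 0.001], [0.001, -0.001, -1.0]]
ft_force: [-0.4, 0.3, -0.5]
grip_width: 0.048
gripper_force: 41.5
```

Emit:
step_arm([
  [0.575, -0.02, 0],
  [0.575, -0.02, 0],
  [0.575, -0.02, 0],
  [0.575, -0.02, 0],
  [0.575, -0.02, 0],
  [0.575, -0.02, 0],
  [0.575, -0.02, 0],
  [0.568, -0.017, 0],
  [0, 0, 0],
  [0, 0, 0],
], fingers=[0.5, 0.5, 0.5, 0.5, 0.5, 0.5, 0.5, 0.5, 0.5, 0.5], twist=[0, 0, 0, 0, 0, 0, 0, 0, 0, 0])

```text
time_s: 37.33
position: [0.5819, 0.2734, 0.1291]
tool_rot: [[-0.0, 1.0, -0.002], [1.0, 0.0, -0.001], [-0.001, -0.002, -1.0]]
ft_force: [0.4, -0.3, -1.7]
grip_width: 0.0479
gripper_force: 41.5
```

Emit:
step_arm([
  [0, 0, 0.3],
  [0, 0, 0.15],
  [0, 0, 0.08],
  [0, 0, 0],
  [0, 0, 0],
], fingers=[0.5, 0.5, 0.5, 0.5, 0.5], twist=[0, 0, 0, 0, 0])

```text
time_s: 37.95
position: [0.5827, 0.2739, 0.0782]
tool_rot: [[-0.0, 1.0, 0.001], [1.0, 0.0, 0.0], [0.0, 0.001, -1.0]]
ft_force: [0.3, 1.3, -0.7]
grip_width: 0.0477
gripper_force: 41.5
```

Run:
```python
from h import *
s=monitor.observe(); print(s["time_s"],s["position"],s["grip_width"],s["ft_force"])
im,d,P=cloud("wrist"); cv2.imwrite("pics/w6.png",im[60:400,120:520])
p=s["position"]; X,Y,Z=P[...,0],P[...,1],P[...,2]
q=P[(d>0)&(abs(Z-p[2]-.0115)<.004)&(abs(X-p[0])<.018)&(abs(Y-p[1])<.036)]
print("held y",q[:,1].min(),q[:,1].max(),len(q))
print("foot",circ(P,d,.583,.275,.01,.06),"post",circ(P,d,.583,.275,.058,.012,.006))
```

```text
37.95 [0.58272383 0.27391744 0.07824037] 0.0476582703460105 [ 0.34747647  1.33831327 -0.74271492]
held y 0.2496396046033942 0.30145765278933584 4828
foot (9733, 581.6, 275.7, 50.1, np.float64(0.0092)) post None
```

View pics/w6.png

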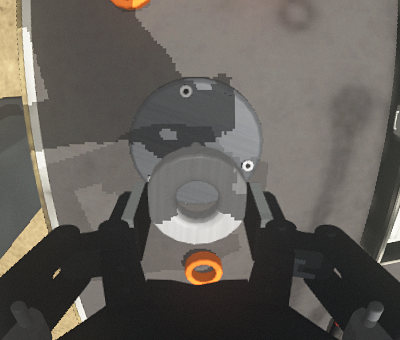

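The wrist view shows disc_52 (ring at (197,195)) over the foot, with centres agreeing within 1 mm. Lowering onto the post.

Emit:
step_arm([
  [0, -0.007, 0.2],
  [0, 0, 0.2],
  [0, 0, 0.15],
  [0, 0, 0.07],
  [0, 0, 0],
  [0, 0, 0],
], fingers=[0.5, 0.5, 0.5, 0.5, 0.5, 0.5], twist=[0, 0, 0, 0, 0, 0])

```text
time_s: 38.75
position: [0.582, 0.274, 0.0161]
tool_rot: [[-0.0, 1.0, 0.001], [1.0, 0.0, 0.0], [0.0, 0.001, -1.0]]
ft_force: [-0.3, 0.4, -0.5]
grip_width: 0.048
gripper_force: 41.5
```

Emit:
step_arm([
  [0, 0, 0.025],
  [0, 0, 0.015],
  [0, 0, 0],
  [0, 0, 0],
], fingers=[0.5, 0.5, 0.5, 0.5], twist=[0, 0, 0, 0])

```text
time_s: 39.25
position: [0.5817, 0.274, 0.0121]
tool_rot: [[-0.0, 1.0, 0.001], [1.0, 0.0, 0.0], [0.0, 0.001, -1.0]]
ft_force: [-3.2, -1.2, 4.6]
grip_width: 0.0479
gripper_force: 42.0
```

Seated at the expected height. Release and fetch disc_43.

Emit:
step_arm([
  [0, 0, 0],
  [0, 0, 0],
  [0, 0, 0],
  [0, 0, -0.2],
  [0, 0, -0.5],
  [0, 0, -0.46],
  [0, 0, 0],
], fingers=[-0.6, -0.6, -0.6, -0.6, -0.5, -0.36, -0.36], twist=[0, 0, 0, 0, 0, 0, 0])

```text
time_s: 40.12
position: [0.5831, 0.2744, 0.1313]
tool_rot: [[-0.0, 1.0, 0.007], [1.0, 0.0, 0.002], [0.002, 0.007, -1.0]]
ft_force: [0.1, 0.4, -1.2]
grip_width: 0.0578
gripper_force: 0.0
```

Emit:
step_arm([
  [-0.523, 0.029, 0],
  [-0.523, 0.029, 0],
  [-0.523, 0.029, 0],
  [-0.523, 0.029, 0],
  [-0.523, 0.029, 0],
  [-0.523, 0.029, 0],
  [-0.523, 0.029, 0],
  [-0.523, 0.029, 0],
  [-0.523, 0.029, 0],
  [-0.523, 0.029, 0],
], fingers=[-0.36, -0.36, -0.36, -0.36, -0.36, -0.36, -0.36, -0.36, -0.36, -0.36], twist=[0, 0, 0, 0, 0, 0, 0, 0, 0, 0])

```text
time_s: 41.38
position: [0.6102, -0.2506, 0.126]
tool_rot: [[-0.0, 1.0, -0.002], [1.0, 0.0, 0.001], [0.001, -0.002, -1.0]]
ft_force: [0.9, 0.6, -1.3]
grip_width: 0.0581
gripper_force: 0.0
```

Emit:
step_arm([
  [0, 0, 0],
  [0, 0, 0.45],
  [0, 0, 0.4],
  [0, 0, 0.2],
  [0, 0, 0.08],
  [0, 0, 0],
  [0, 0, 0],
], fingers=[-0.36, -0.36, -0.36, -0.36, -0.36, -0.36, -0.36], twist=[0, 0, 0, 0, 0, 0, 0])

```text
time_s: 42.25
position: [0.6112, -0.2491, 0.0155]
tool_rot: [[-0.0, 1.0, 0.001], [1.0, 0.0, -0.001], [-0.001, 0.001, -1.0]]
ft_force: [0.4, -0.3, -0.5]
grip_width: 0.0582
gripper_force: 0.0
```

Run:
```python
from h import *
s=monitor.observe(); print(s["time_s"],s["position"],s["grip_width"],s["ft_force"])
im,d,P=cloud("top"); print("52",circ(P,d,.583,.274,.024,.035),"foot",circ(P,d,.583,.274,.01,.06),"60",circ(P,d,.601,-.01,.061,.05))
```

```text
42.25 [ 0.61119498 -0.24906993  0.01545167] 0.05816181465959991 [ 0.36731601 -0.31847024 -0.47699976]
52 (210, 582.2, 273.6, 25.7, np.float64(0.0235)) foot (694, 583.0, 273.2, 54.7, np.float64(0.0096)) 60 (297, 601.1, -9.8, 29.8, np.float64(0.0606))
```

Emit:
step_arm([
  [0, 0, 0.075],
  [0, 0, 0],
  [0, 0, 0],
  [0, 0, 0],
  [0, 0, 0],
  [0, 0, 0],
  [0, 0, 0],
], fingers=[-0.36, -0.36, 0.5, 0.5, 0.5, 0.5, 0.5], twist=[0, 0, 0, 0, 0, 0, 0])

```text
time_s: 43.18
position: [0.6109, -0.2492, 0.0072]
tool_rot: [[-0.0, 1.0, 0.001], [1.0, 0.0, -0.0], [-0.0, 0.001, -1.0]]
ft_force: [0.2, -1.1, 3.7]
grip_width: 0.0379
gripper_force: 40.6
```

Emit:
step_arm([
  [0, 0, -0.1],
  [0, 0, -0.25],
  [0, 0, -0.45],
  [0, 0, -0.42],
  [0, 0, 0],
  [0, 0, 0],
], fingers=[0.5, 0.5, 0.5, 0.5, 0.5, 0.5], twist=[0, 0, 0, 0, 0, 0])

```text
time_s: 43.92
position: [0.6103, -0.2488, 0.1283]
tool_rot: [[-0.0, 1.0, -0.001], [1.0, 0.0, 0.001], [0.001, -0.001, -1.0]]
ft_force: [-0.1, -0.5, -1.7]
grip_width: 0.038
gripper_force: 40.3
```

Emit:
step_arm([
  [0.524, -0.029, 0],
  [0.524, -0.029, 0],
  [0.524, -0.029, 0],
  [0.524, -0.029, 0],
  [0.524, -0.029, 0],
  [0.524, -0.029, 0],
  [0.524, -0.029, 0],
  [0.524, -0.029, 0],
  [0.524, -0.029, 0],
  [0.524, -0.029, 0],
], fingers=[0.5, 0.5, 0.5, 0.5, 0.5, 0.5, 0.5, 0.5, 0.5, 0.5], twist=[0, 0, 0, 0, 0, 0, 0, 0, 0, 0])

```text
time_s: 45.18
position: [0.5807, 0.2765, 0.1273]
tool_rot: [[-0.0, 1.0, -0.003], [1.0, 0.0, -0.001], [-0.001, -0.003, -1.0]]
ft_force: [1.4, -0.8, 0.3]
grip_width: 0.0381
gripper_force: 40.3
```

Emit:
step_arm([
  [0, 0, 0],
  [0, 0, 0],
  [0, 0, 0.3],
  [0, 0, 0.2],
  [0, 0, 0],
  [0, 0, 0],
], fingers=[0.5, 0.5, 0.5, 0.5, 0.5, 0.5], twist=[0, 0, 0, 0, 0, 0])

```text
time_s: 45.92
position: [0.5822, 0.2742, 0.0797]
tool_rot: [[0.001, 1.0, 0.001], [1.0, -0.001, 0.0], [0.0, 0.001, -1.0]]
ft_force: [-0.3, -0.3, -0.1]
grip_width: 0.0383
gripper_force: 40.3
```

Emit:
step_arm([
  [0, 0, 0.2],
  [0, 0, 0.15],
  [0, 0, 0.08],
  [0, 0, 0.03],
  [0, 0, 0],
  [0, 0, 0],
], fingers=[0.5, 0.5, 0.5, 0.5, 0.5, 0.5], twist=[0, 0, 0, 0, 0, 0])

```text
time_s: 46.68
position: [0.5819, 0.275, 0.0334]
tool_rot: [[-0.0, 1.0, 0.001], [1.0, 0.0, 0.0], [0.0, 0.001, -1.0]]
ft_force: [1.1, 0.5, -0.7]
grip_width: 0.0386
gripper_force: 40.3
```

Emit:
step_arm([
  [0, 0, 0.035],
  [0, 0, 0.02],
  [0, 0, 0.01],
  [0, 0, 0],
  [0, 0, 0],
], fingers=[0.5, 0.5, 0.5, 0.5, 0.5], twist=[0, 0, 0, 0, 0])

```text
time_s: 47.3
position: [0.5815, 0.2749, 0.0272]
tool_rot: [[-0.0, 1.0, 0.0], [1.0, 0.0, -0.0], [-0.0, 0.0, -1.0]]
ft_force: [-2.4, -0.8, 6.6]
grip_width: 0.038
gripper_force: 41.0
```

disc_43 is seated. Release and fetch disc_34.

Emit:
step_arm([
  [0, 0, 0],
  [0, 0, 0],
  [0, 0, 0],
  [0, 0, -0.2],
  [0, 0, -0.5],
  [0, 0, -0.31],
  [0, 0, 0],
], fingers=[-0.36, -0.36, -0.36, -0.36, -0.3, -0.13, -0.13], twist=[0, 0, 0, 0, 0, 0, 0])

```text
time_s: 48.18
position: [0.5826, 0.2752, 0.13]
tool_rot: [[-0.0, 1.0, 0.005], [1.0, 0.0, 0.001], [0.001, 0.005, -1.0]]
ft_force: [0.2, 0.6, -1.0]
grip_width: 0.0481
gripper_force: 0.0
```

Emit:
step_arm([
  [-0.589, 0.04, 0],
  [-0.589, 0.04, 0],
  [-0.589, 0.04, 0],
  [-0.589, 0.04, 0],
  [-0.589, 0.04, 0],
  [-0.589, 0.04, 0],
  [-0.589, 0.04, 0],
  [-0.589, 0.04, 0],
  [-0.589, 0.04, 0],
  [-0.589, 0.04, 0],
], fingers=[-0.13, -0.13, -0.13, -0.13, -0.13, -0.13, -0.13, -0.13, -0.13, -0.13], twist=[0, 0, 0, 0, 0, 0, 0, 0, 0, 0])

```text
time_s: 49.42
position: [0.6213, -0.3158, 0.1258]
tool_rot: [[-0.0, 1.0, -0.002], [1.0, 0.0, 0.001], [0.001, -0.002, -1.0]]
ft_force: [0.5, 0.8, 0.4]
grip_width: 0.0484
gripper_force: 0.0
```

Emit:
step_arm([
  [0, 0, 0],
  [0, 0, 0.45],
  [0, 0, 0.4],
  [0, 0, 0.2],
  [0, 0, 0.07],
  [0, 0, 0],
  [0, 0, 0],
], fingers=[-0.13, -0.13, -0.13, -0.13, -0.13, -0.13, -0.13], twist=[0, 0, 0, 0, 0, 0, 0])

```text
time_s: 50.3
position: [0.6222, -0.3141, 0.0165]
tool_rot: [[-0.0, 1.0, 0.001], [1.0, 0.0, -0.001], [-0.001, 0.001, -1.0]]
ft_force: [-0.9, 0.4, -0.2]
grip_width: 0.0482
gripper_force: 0.0
```

Run:
```python
from h import *
s=monitor.observe(); print(s["time_s"],s["position"],s["grip_width"],s["ft_force"])
im,d,P=cloud("top"); print("52",circ(P,d,.583,.274,.024,.035),"43",circ(P,d,.583,.274,.038,.035))
```

```text
50.3 [ 0.62221741 -0.31412002  0.01651148] 0.048230487685400336 [-0.89654177  0.41208166 -0.20840659]
52 (74, 581.6, 273.9, 26.0, np.float64(0.0237)) 43 (137, 581.8, 273.3, 21.6, np.float64(0.0374))
```

Emit:
step_arm([
  [0, 0, 0.065],
  [0, 0, 0],
  [0, 0, 0],
  [0, 0, 0],
  [0, 0, 0],
  [0, 0, 0],
  [0, 0, 0],
], fingers=[-0.13, -0.13, 0.5, 0.5, 0.5, 0.5, 0.5], twist=[0, 0, 0, 0, 0, 0, 0])

```text
time_s: 51.22
position: [0.6219, -0.3142, 0.0092]
tool_rot: [[-0.0, 1.0, 0.0], [1.0, 0.0, -0.0], [-0.0, 0.0, -1.0]]
ft_force: [0.4, -0.7, 2.4]
grip_width: 0.0292
gripper_force: 39.7
```

Emit:
step_arm([
  [0, 0, -0.1],
  [0, 0, -0.25],
  [0, 0, -0.45],
  [0, 0, -0.42],
  [0, 0, 0],
  [0, 0, 0],
], fingers=[0.5, 0.5, 0.5, 0.5, 0.5, 0.5], twist=[0, 0, 0, 0, 0, 0])

```text
time_s: 51.98
position: [0.6214, -0.3138, 0.1303]
tool_rot: [[-0.0, 1.0, -0.001], [1.0, 0.0, 0.001], [0.001, -0.001, -1.0]]
ft_force: [-0.5, -0.5, -1.9]
grip_width: 0.0288
gripper_force: 39.6
```

Emit:
step_arm([
  [0.589, -0.04, 0],
  [0.589, -0.04, 0],
  [0.589, -0.04, 0],
  [0.589, -0.04, 0],
  [0.589, -0.04, 0],
  [0.589, -0.04, 0],
  [0.589, -0.04, 0],
  [0.589, -0.04, 0],
  [0.589, -0.04, 0],
  [0.589, -0.04, 0],
], fingers=[0.5, 0.5, 0.5, 0.5, 0.5, 0.5, 0.5, 0.5, 0.5, 0.5], twist=[0, 0, 0, 0, 0, 0, 0, 0, 0, 0])

```text
time_s: 53.22
position: [0.5806, 0.2767, 0.1294]
tool_rot: [[-0.0, 1.0, -0.003], [1.0, 0.0, -0.001], [-0.001, -0.003, -1.0]]
ft_force: [0.6, -0.5, -1.3]
grip_width: 0.0288
gripper_force: 39.6
```

Emit:
step_arm([
  [0, 0, 0],
  [0, 0, 0],
  [0, 0, 0.3],
  [0, 0, 0.17],
  [0, 0, 0],
  [0, 0, 0],
], fingers=[0.5, 0.5, 0.5, 0.5, 0.5, 0.5], twist=[0, 0, 0, 0, 0, 0])

```text
time_s: 53.98
position: [0.5822, 0.2746, 0.0848]
tool_rot: [[0.0, 1.0, 0.001], [1.0, -0.0, 0.0], [0.0, 0.001, -1.0]]
ft_force: [-0.4, 0.1, 0.3]
grip_width: 0.029
gripper_force: 39.6
```

Emit:
step_arm([
  [0, 0, 0.15],
  [0, 0, 0.13],
  [0, 0, 0.07],
  [0, 0, 0],
  [0, 0, 0],
], fingers=[0.5, 0.5, 0.5, 0.5, 0.5], twist=[0, 0, 0, 0, 0])

```text
time_s: 54.6
position: [0.5818, 0.275, 0.0492]
tool_rot: [[-0.0, 1.0, 0.001], [1.0, 0.0, 0.0], [0.0, 0.001, -1.0]]
ft_force: [0.2, 0.5, 0.0]
grip_width: 0.0286
gripper_force: 39.6
```

Emit:
step_arm([
  [0, 0, 0.035],
  [0, 0, 0.015],
  [0, 0, 0],
  [0, 0, 0],
], fingers=[0.5, 0.5, 0.5, 0.5], twist=[0, 0, 0, 0])

```text
time_s: 55.1
position: [0.5817, 0.2749, 0.044]
tool_rot: [[-0.0, 1.0, 0.0], [1.0, 0.0, 0.0], [0.0, 0.0, -1.0]]
ft_force: [-0.1, -0.4, 0.2]
grip_width: 0.029
gripper_force: 39.6
```

Emit:
step_arm([
  [0, 0, 0.013],
  [0, 0, 0],
  [0, 0, 0],
], fingers=[0.5, 0.5, 0.5], twist=[0, 0, 0])

```text
time_s: 55.48
position: [0.5818, 0.275, 0.0431]
tool_rot: [[-0.0, 1.0, 0.001], [1.0, 0.0, 0.0], [0.0, 0.001, -1.0]]
ft_force: [-1.0, -0.3, 5.6]
grip_width: 0.0289
gripper_force: 40.2
```

Emit:
step_arm([
  [0, 0, 0],
  [0, 0, 0],
  [0, 0, 0],
  [0, 0, -0.2],
  [0, 0, -0.5],
  [0, 0, -0.5],
  [-0.5, -0.3, -0.3],
  [-0.5, -0.3, 0],
], fingers=[-0.13, -0.13, -0.13, -0.13, -0.13, -0.13, -0.13, -0.13], twist=[0, 0, 0, 0, 0, 0, 0, 0])

```text
time_s: 56.48
position: [0.5232, 0.1765, 0.1933]
tool_rot: [[-0.001, 1.0, 0.005], [1.0, 0.001, 0.0], [0.0, 0.005, -1.0]]
ft_force: [1.2, -0.6, -0.4]
grip_width: 0.048
gripper_force: 0.0
```

Run:
```python
from h import *
s=monitor.observe(); print(s["time_s"],s["position"],s["grip_width"],s["ft_force"])
im,d,P=cloud("top"); print("60",circ(P,d,.601,-.01,.061,.05))
for n,z in((52,.024),(43,.038),(34,.052)): print(n,circ(P,d,.583,.274,z,.035))
sc,_,_=grab("scene")
cv2.imwrite("pics/end.png",np.vstack([cv2.resize(im[145:265,165:485],(800,300)),cv2.resize(sc[140:290,180:500],(640,300))[:, :].repeat(1,0) if 0 else cv2.resize(sc[150:270,180:500],(800,300))]))
```

```text
56.475 [0.52315236 0.17649751 0.19329449] 0.048003024802568316 [ 1.2081641  -0.6034221  -0.38119105]
60 (294, 601.2, -9.8, 29.8, np.float64(0.0606))
52 None
43 None
34 None
```

View pics/end.png

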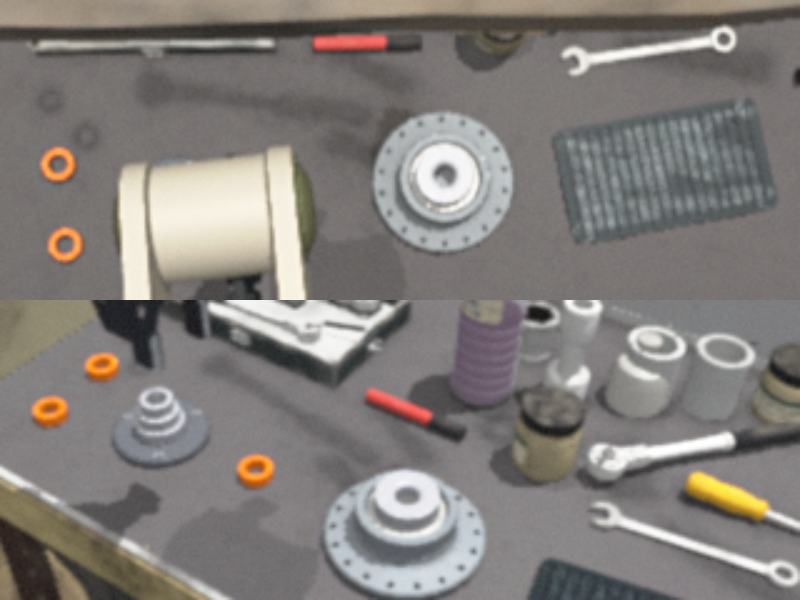

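The final view shows the stack in size order on the spindle (lower view (155,420)) and the disc flat in the hub mouth (405,500). The mat is empty, and the jar, spanner and marker are where they were. Handing in.

```bash
python3 -c "
from rig import close_job; print(close_job())"
```

```text
the job is handed in; nothing more can be done
None
```

The job is done and handed in at about 56 s: disc_60 sits flat on the bearing in the hub, and disc_52, disc_43 and disc_34 are back on the spindle in size order.

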